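# Unload the fixed-angle centrifuge rotor

## Robot

A 6-joint arm with a two-finger parallel gripper is mounted at the origin on a cart in front of the work surface, level with it; the furniture and walls round the work are solid. World frame = base frame: x ahead of the robot, y to its left, z up, the work surface at z = 0. Lengths are in mm, angles in rad, forces in N, time in s.
With the tool pointing down it reaches from about 400 to 925 mm from the base axis. Payload 3.4 kg.
Tool frame: the origin (TCP) lies midway between the tips of the shut fingers; the grasp point (between the pads) lies 19 mm behind it; z points along the fingers, y is the line along which they close (so a half turn about z gives the same grasp; the last joint's range is limited). The gripper opens to 85 mm and grips with 20 to 120 N. Pads are 22 mm wide; open, the fingers measure 114 mm over their backs; the gripper's body (76 mm by 85 mm) begins 54 mm behind the grasp point. The pads swing forward as they close: fully open they stand 13 mm farther back than shut.
Start: joints at [1.04, 0.307, 1.506, -0, 1.328, -0.073], TCP at [254.159, 515.785, 209.405] pointing down, gripper open.
Joint ranges: [-3.12, 3.12], [-1.05, 2.28], [0.14, 2.33], [-1.42, 4.57], [0.1, 2.73], [-2.68, 2.68]. Speed limits (rad/s): [2.57, 2.57, 3.14, 3.14, 3.14, 3.14].

## Interface

Orientations are given as a unit quaternion [w, x, y, z].
In Python, from station import manip gives the robot as it stands.
- The arm moves only by the shell command python3 -m handwheel 'ROWS' [OPENING] [FORCE]. ROWS is JSON, a list of rows, each a list of 4 numbers: the shift along the tool's x, y, z each as a share of 0.6 m, from -1 to 1, then the turn about the tool's z as a share of pi rad, from -1 to 1. A call has 1 to 5 rows; each row shifts and turns the commanded pose from where the row before left it, along the tool's axes as they then stand; what a row does not reach is not made up. A row lasts 1/8 s, in which the tool goes at most 62.5 mm and 10.7 degrees, less where a joint would pass 70% of its speed; a pose out of reach is approached as far as the arm can. A call with a number of a shift or a turn outside -1 to 1 is refused whole. A call with a gripper value outside its range is refused whole. OPENING is the finger opening in mm, from 0 to 85.4, set as the call begins (- or left out, the last holds). The fingers move at their own pace and stop on an object; FORCE is the grip in N (left out, the last holds). Time passes only in rows, so rows that do not move let the fingers close. It gives the time, the measured TCP pose, the force, the opening and the grip force at its end, in the units of the state.
- manip.observe(): the state, without advancing time (a new reading comes with each control period).
- manip.camera(name): name is "side" or "top"; returns a dict with "color" (480x640x3 uint8, red, green, blue), "mtx" (3x3 intrinsics, pixels), "R" (3x3) and "t" (3): a world point X has camera coordinates R X + t. Camera axes: x right, y down, z forward; pixel columns grow to the right and rows downward; lengths in mm; the calibration is good to about 2 mm. A picture is of the moment at which its call begins. There is no depth.
- manip.hand_in(): hands the job in; it is judged then, once.
The state is a dict: "clock": time; "joint_pos": joint angles; "qvel": joint speeds; "tau": joint torques, N m; "tcp_pos": TCP position; "tcp_rot": TCP orientation; "force": force on the tool from outside, world axes, zero at the start; "wrist_torque": the same for the moment, N m; "width": finger opening in mm; "gripper_force": force on a finger pad.
Only numpy, scipy, OpenCV 4.12 (cv2) and the standard library are available. Lean on these libraries where they do the work, as an engineer would, in place of code of your own. Each camera call takes 0.05 s, during which the arm holds its last target. There are 200 camera calls.

## Task

The spin is over: swing the half-raised lid of the centrifuge back until it stands fully open, then draw the two orange-capped sample tubes straight out of their slanting rotor wells without wrenching them, and stand each in a free place of the white rack, down on its floor. The rotor may be turned; leave the grey-capped balance tubes in it and the blue-capped tubes in the rack. Keep the sample tubes from tipping over or dropping, and do not disturb the other things on the bench.

Things in the scene. Friction and masses are not known exactly. Their poses are not given: they have to be found in the camera images.
- centrifuge: white benchtop centrifuge, fixed, 290 deep (x) x 250 wide (y) x 112 high; origin at bench level on the rotor axis, x axis pointing to its rear (hinge side), body from x -165 to +125; round bowl opening of 208 mm diameter in its top around the origin, top of the rim 112 above the bench
- lid (a joint): angle of the lid about its rear hinge in rad: 0 shut, 0.55 to 0.95 at the start, 1.57 upright, 1.75 end stop; a stiff hinge, the lid stays where it is left; pushing it at the front edge takes about 5 N
- lid_hinge (a point): middle of the lid's hinge line, at centrifuge x +118, y 0, 116 above the bench; the line runs along the centrifuge's y
- lid_edge (a point): middle of the lower front corner of the grey lip (90 wide, 22 high, 14 deep) on the lid's free edge, 242 mm from the hinge line; the lid plate is 236 wide and 12 thick
- rotor: aluminium six-place fixed-angle rotor that turns by hand about its vertical z axis with slight friction (0.04 N m) and stays where it is left; origin on the axis 18 mm above the bench. Six tilted wells at every 60 degrees; central nut 28 wide, its top 88 above the bench
- well3 (a point): floor centre of the black well that holds balance_a. All wells lean 30 degrees from vertical, mouths towards the rotor axis; 55 deep, 18.4 inside for the 16 mm tubes, steel collar 27 wide; mouth centres 58 from the axis, 76 above the bench; the plates between wells lie a few mm below the mouths
- well5 (a point): centre of the well floor that holds balance_b
- sample_a: sample tube with an orange screw cap: 90 long, glass body 16 in diameter, cap 20 in diameter over the top 22 mm, 30 g or so; origin at the tip of its round bottom, z axis towards the cap. It starts in a rotor well, 35 mm standing out of the mouth, leaning 30.8 degrees because of the play
- sample_b: second orange-capped sample tube, like sample_a, two wells (120 degrees anticlockwise from above) farther on; the well between them is empty
- balance_a: grey-capped balance tube of the same size in the well across the rotor from sample_a, next to sample_b's; stays there
- balance_b: grey-capped balance tube in the well across the rotor from sample_b, next to sample_a's; stays there
- rack: white two-tier tube rack, fixed, 98 (x) x 146 (y) x 62 high; origin at bench level in its middle; six round places of 20 mm diameter at x -23 and +23, y -46, 0 and +46; holes in the top plate (upper face at 62) and the middle tier (upper face at 30, square 20 mm), solid floor at 8 above the bench. A standing tube's top is at 98
- place1 (a point): floor centre of the free place at rack x -23, y 0
- place2 (a point): floor centre of the free place at rack x -23, y +46
- place4 (a point): floor centre of the free place at rack x +23, y 0
- stored_a: blue-capped tube, same size, standing in the rack at x -23, y -46
- stored_b: blue-capped tube in the rack at x +23, y +46
- stored_c: blue-capped tube in the rack at x +23, y -46
- lab_timer: white timer lying on the bench to the left of the centrifuge, 66x62x18; origin under its centre
- beaker: empty beaker, 54 wide, 70 high, left of the centrifuge
- tweezers: steel tweezers in front of the rack, 11x123x10
- bottle_1: brown dropper bottle behind the rack, 33 wide, 102 high
- vial_a: small vial behind the rack, 28 wide, 59 high
- petri_dish: closed white dish right of the centrifuge's rear, 61 wide, 15 high

How it is judged (in metres and radians):
On the way, in this order (a step that is already met when the one before it is completed fails the run):
1. the lid stands open (over 1.4 rad) while both sample tubes are still in the rotor (value of joint lid above 1.4 rad and horizontal distance between each of sample_a, sample_b and rotor below 0.1 m), for 0.2 s.
2. a sample tube has been drawn out of its well and lifted clear of the rotor, its bottom over 90 mm above the bench (height (world z) of any of sample_a, sample_b above 0.09 m), for 0.1 s.
At the end, for the whole second after the job is handed in: both orange-capped tubes stand at rest in the rack, bottoms on its floor (under 14 mm above the bench), upright within 0.15 rad; both grey-capped tubes are still down in their rotor wells (within 12 mm) and the lid is still open (over 1.4 rad) (x of sample_a in the frame of rack between -0.045 and 0.045 m and y of sample_a in the frame of rack between -0.068 and 0.068 m and height (world z) of each of sample_a, sample_b below 0.014 m and angle between each of sample_a, sample_b's own z axis and vertical below 0.15 rad and linear speed of each of sample_a, sample_b below 0.03 m/s and x of sample_b in the frame of rack between -0.045 and 0.045 m and y of sample_b in the frame of rack between -0.068 and 0.068 m and distance between balance_a and well3 below 0.012 m and distance between balance_b and well5 below 0.012 m and value of joint lid above 1.4 rad); the robot touches nothing.
It fails at once if a sample tube tipped over (more than 1.1 rad from upright) or wrenched against the rotor with over 40 N (contact force between any of sample_a, sample_b and rotor above 40 N or angle between any of sample_a, sample_b's own z axis and vertical above 1.1 rad).
It fails at once if a sample tube dropped: falling faster than 0.7 m/s with no finger on it ((linear speed of sample_a above 0.7 m/s and contact force between the fingers and sample_a below 0.2 N) or (linear speed of sample_b above 0.7 m/s and contact force between the fingers and sample_b below 0.2 N)).
It fails at once if a balance tube pulled out of its well by more than 25 mm (distance between balance_a and well3 above 0.025 m or distance between balance_b and well5 above 0.025 m).
It fails at once if a blue-capped tube in the rack lifted or shifted by more than 20 mm (distance of any of stored_a, stored_b, stored_c from where it was at the start of the episode above 0.02 m).
It fails at once if another thing on the bench moved by more than 30 mm (distance of any of lab_timer, beaker, tweezers, bottle_1, vial_a, petri_dish from where it was at the start of the episode above 0.03 m).
It also fails if it takes over 72 s, if anything falls off the work surface, if the arm or the gripper's body presses on something with over 40 N, if the wrist force passes 120 N, or if a joint passes its speed limit or range.

## Working session

There is one attempt and no reset: what is moved stays moved. The work goes in short steps, Python scripts to look and compute and a shell command to move; the robot and the scene stay as the last step left them, time stands still between calls to the robot, and variables do not carry over. Pictures are saved under pics/ and viewed, at most 10 in all, crops included, and the job is handed in when it is done.

```bash
mkdir -p pics; ls
python3 - <<'E'
from station import manip
import cv2,numpy as np
print(manip.observe())
for n in("side","top"):
    c=manip.camera(n); cv2.imwrite(f"pics/{n}0.png",c["color"][:,:,::-1]); print(n,c["mtx"],c["R"],c["t"],-c["R"].T@c["t"])
E
```

```text
pics
{'clock': 0.0, 'joint_pos': array([ 1.03948547e+00,  3.07585069e-01,  1.50763991e+00,  9.80532803e-06,
        1.32838663e+00, -7.35208564e-02]), 'qvel': array([-0.00054676, -0.00013955,  0.00040158, -0.0026064 ,  0.00249523,
       -0.00111992]), 'tau': array([-2.16354833e-04, -4.57556391e+01, -2.51919150e+01, -4.59388832e-05,
        1.32077411e-02, -6.68674076e-06]), 'tcp_pos': array([253.79574059, 515.15830935, 208.48678696]), 'tcp_rot': array([-3.05192200e-04,  2.26902516e-01,  9.73916952e-01, -9.62250202e-04]), 'force': array([ 0.24280087, -0.02807784, -0.13012772]), 'wrist_torque': array([-0.02001176, -0.00046874,  0.01636946]), 'gripper_force': 0.0, 'width': 85.1812556412172}
side [[434.49415931   0.         317.46930216]
 [  0.         434.49415931 236.5828281 ]
 [  0.           0.           1.        ]] [[ 0.20617352 -0.97836451 -0.01718611]
 [-0.54520126 -0.10027172 -0.83228671]
 [ 0.8125565   0.18096537 -0.55407894]] [-61.61313314 397.53794168 593.74625589] [-253.01119545 -127.86580227  658.78895044]
top [[467.75468972   0.         315.68140257]
 [  0.         467.75468972 246.13221879]
 [  0.           0.           1.        ]] [[-0.27959959 -0.96009413 -0.00658334]
 [-0.85056005  0.25087013 -0.46218155]
 [ 0.44538935 -0.12362625 -0.88676089]] [ 183.65351412  506.22949453 1000.61957403] [  36.26272431  173.02964685 1122.48928834]
```

View pics/side0.png

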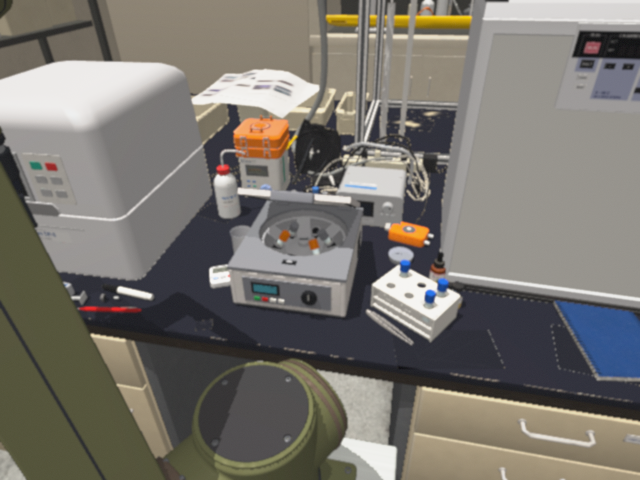

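View pics/top0.png

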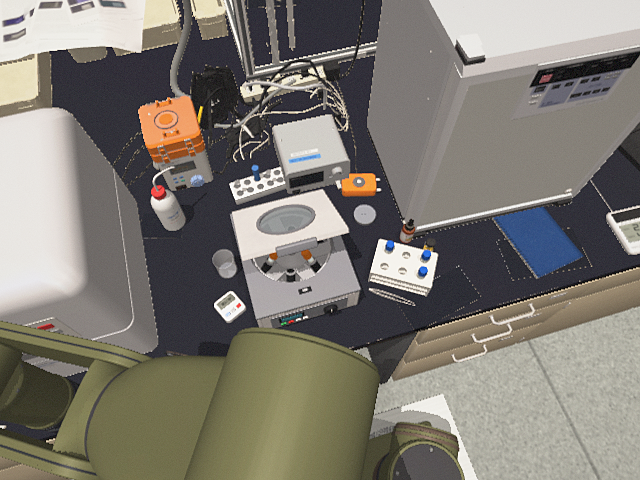

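The side view shows the half-raised lid with its lip near (297,197), orange caps near (284,237) and (314,244), and blue caps around (430,285). In the top view the lip is near (295,245), the oranges near (272,258) and (306,255), and the blue caps near (390,245), (426,255) and (423,271). Next I'll measure by colour and take one enlarged crop.

```bash
cat > h.py <<'E'
import cv2,numpy as np
from station import manip
def cam(n):
    c=manip.camera(n); c["n"]=n; return c
def ray(c,uv):
    d=c["R"].T@np.linalg.solve(c["mtx"],[uv[0],uv[1],1.0]); return -c["R"].T@c["t"],d/np.linalg.norm(d)
def onz(c,uv,z):
    o,d=ray(c,uv); return o+d*(z-o[2])/d[2]
def tri(c1,u1,c2,u2):
    o1,d1=ray(c1,u1);o2,d2=ray(c2,u2)
    s=np.linalg.lstsq(np.stack([d1,-d2],1),o2-o1,rcond=None)[0]
    a,b=o1+s[0]*d1,o2+s[1]*d2; return (a+b)/2,np.linalg.norm(a-b)
def proj(c,X):
    p=c["mtx"]@(c["R"]@np.asarray(X,float)+c["t"]); return p[:2]/p[2]
HUE={"orange":((5,150,90),(18,255,255)),"blue":((105,150,80),(125,255,255))}
def blobs(c,col,box,amin=15):
    x0,y0,x1,y1=box; m=cv2.inRange(cv2.cvtColor(c["color"],cv2.COLOR_RGB2HSV),*HUE[col])
    m2=np.zeros_like(m);m2[y0:y1,x0:x1]=m[y0:y1,x0:x1]
    n,_,st,ce=cv2.connectedComponentsWithStats(m2)
    return [(ce[i].round(1),st[i].tolist()) for i in range(1,n) if st[i,4]>=amin]
def w2t(dx,dy,dz=0):
    "world mm -> tool-axis shares"
    from scipy.spatial.transform import Rotation as Ro
    q=manip.observe()["tcp_rot"]; R=Ro.from_quat([q[1],q[2],q[3],q[0]]).as_matrix()
    return (R.T@np.array([dx,dy,dz])/600).round(4)
def crop(c,box,k,out):
    x0,y0,x1,y1=box; cv2.imwrite(out,cv2.resize(c["color"][y0:y1,x0:x1,::-1],None,fx=k,fy=k,interpolation=cv2.INTER_CUBIC))
E
python3 - <<'E'
from h import *
s,t=cam("side"),cam("top")
for c,b1,b2 in((s,(230,180,370,310),(370,250,470,310)),(t,(230,190,360,320),(360,235,450,290))):
    print(c["n"],"O",blobs(c,"orange",b1,5),"\n B",blobs(c,"blue",b2))
a=cv2.resize(s["color"][175:315,220:370,::-1],None,fx=2.66,fy=4/1.0*0.665); b=cv2.resize(t["color"][185:335,220:370,::-1],None,fx=2.66,fy=2.66)
im=np.zeros((max(a.shape[0],b.shape[0]),a.shape[1]+b.shape[1],3),np.uint8); im[:a.shape[0],:a.shape[1]]=a; im[:b.shape[0],a.shape[1]:]=b
print(im.shape);cv2.imwrite("pics/z1.png",im)
E
```

```text
side O [(array([284.3, 235.4]), [280, 231, 10, 10, 71]), (array([313.1, 243.7]), [309, 239, 9, 10, 67])] 
 B [(array([404.9, 265.5]), [401, 261, 10, 11, 87]), (array([442.5, 284.3]), [438, 279, 10, 12, 96]), (array([429.5, 295.8]), [426, 290, 9, 13, 88])]
top O [(array([350.5, 192.5]), [342, 190, 18, 7, 109]), (array([306.1, 254.1]), [301, 250, 11, 10, 74]), (array([273.2, 255.6]), [269, 253, 9, 7, 42])] 
 B [(array([389.7, 244.9]), [386, 240, 8, 11, 69]), (array([426. , 254.6]), [422, 250, 9, 10, 67]), (array([422.6, 271. ]), [419, 267, 9, 9, 63])]
(399, 798, 3)
```

View pics/z1.png

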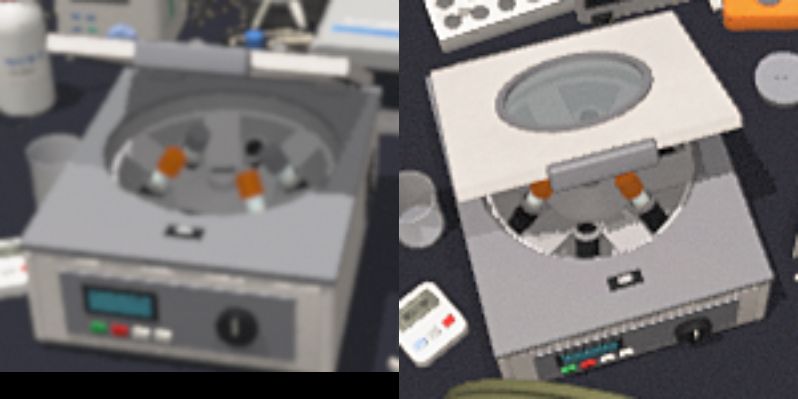

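The crop shows the sample caps in the wells left and right of the empty front well, so a is on the left and b on the right. The lip corners can be read in both views.

Run:
```python
from h import *
s,t=cam("side"),cam("top")
S=lambda x,y:(220+x/2.66,175+y/2.66)
T=lambda x,y:(220+(x-399)/2.66,185+y/2.66)
for n,a,b in(("lipL",S(135,68),T(552,190)),("lipR",S(248,74),T(657,161)),("A",(284.3,235.4),(272.5,257)),("B",(313.1,243.7),(306.1,254.1)),("s1",(404.9,265.5),(389.7,244.9)),("s2",(442.5,284.3),(426,254.6)),("s3",(429.5,295.8),(422.6,271)),("frontL",S(22,248),T(498,357)),("frontR",S(335,278),T(770,280))):
    X,e=tri(s,a,t,b); print(n,X.round(1),round(e,1))
print([onz(t,T(*p),112).round(1) for p in((498,357),(770,280))],[onz(s,S(*p),112).round(1) for p in((22,248),(335,278))])
```

```text
lipL [483.1 132.6 232.5] 2.1
lipR [483.2  44.8 235.6] 3.2
A [553.9 135.6  99.7] 9.6
B [535.5  58.7 100.2] 0.9
s1 [ 506.2 -148.8   89.7] 0.1
s2 [ 455.1 -224.8   91.3] 0.9
s3 [ 416.4 -199.8   90.4] 0.1
frontL [404.6 210.1 108.2] 1.5
frontR [404.4 -34.7 114.7] 4.7
[array([402.7, 210.5, 112. ]), array([404.2, -33. , 112. ])] [array([400.5, 207.2, 112. ]), array([409.4, -36.1, 112. ])]
```

Checks: the lip is 88 wide (given 90), the cap heights are about 90 and 100, and the front edge runs along y at x≈403. So the yaw is ≈0, the axis is ≈(568,88), and the lid is at ≈0.55 rad. Next I'll turn the tool, close the fingers and go in front of the lip.

```bash
python3 -m handwheel '[[0,0,0,0.0487],[0,0,0,0.0487],[0,0,0,0.0487],[0,0,0,0.0487],[0,0,0,0.0487]]' 0 30
python3 -m handwheel '[[-0.096,0.003,0,0],[-0.096,0.003,0,0],[-0.096,0.003,0,0],[-0.096,0.003,0,0],[-0.096,0.003,0,0]]'
python3 -m handwheel '[[-0.096,0.003,0,0],[-0.096,0.003,0,0],[-0.096,0.003,0,0],[0,0,0,0]]'
python3 -c "
from h import *;print(w2t(10,0),w2t(0,10),manip.observe()['joint_pos'])"
```

```text
clock: 0.92
tcp_pos: [254.1, 515.7, 209.3]
tcp_rot: [0.0, 0.576, 0.817, -0.0]
force: [0.4, -0.7, 0.5]
width: -0.3
gripper_force: 0.0
clock: 1.55
tcp_pos: [361.4, 246.5, 209.6]
tcp_rot: [0.0, 0.574, 0.819, 0.0]
force: [1.7, 0.0, 0.3]
width: 0.2
gripper_force: 0.0
clock: 2.05
tcp_pos: [426.5, 84.0, 209.6]
tcp_rot: [0.001, 0.577, 0.817, -0.0]
force: [-0.2, -0.9, -0.8]
width: 0.2
gripper_force: 0.0
[-0.0056  0.0157  0.    ] [ 0.0157  0.0056 -0.    ] [ 9.82321648e-02  1.07760099e-01  1.77618021e+00 -1.26388145e-03
  1.25644955e+00 -2.42660810e-01]
```

```bash
python3 -m handwheel '[[-0.0106,0.0298,0,0],[-0.0106,0.0298,0,0],[-0.0104,0.029,-0.0383,0],[-0.0104,0.029,-0.0383,0],[0,0,0,0]]'
python3 -m handwheel '[[-0.0106,0.0298,-0.025,0],[-0.0106,0.0298,-0.025,0],[-0.012,0.0338,-0.0183,0],[-0.012,0.0338,-0.0183,0]]'
python3 -c "
from h import *;crop(cam('side'),(200,120,400,270),3,'pics/l1.png')"
```

```text
clock: 2.68
tcp_pos: [503.2, 89.7, 256.7]
tcp_rot: [0.002, 0.573, 0.82, 0.002]
force: [0.1, -0.9, -0.3]
width: 0.1
gripper_force: 0.0
clock: 3.18
tcp_pos: [580.3, 89.6, 306.2]
tcp_rot: [-0.001, 0.573, 0.819, -0.001]
force: [-1.1, 0.1, 1.1]
width: -0.4
gripper_force: 0.0
```

View pics/l1.png

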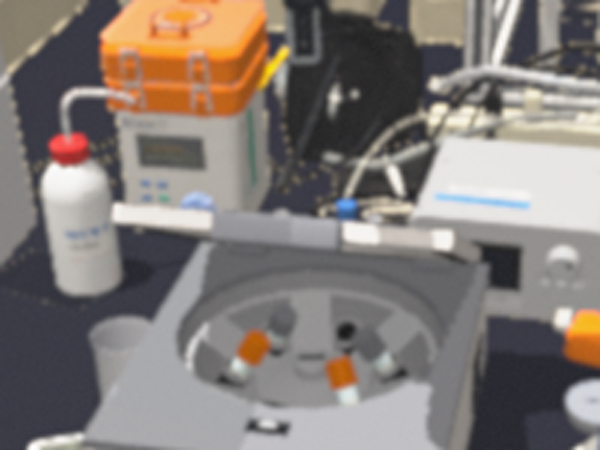

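The lid looks unmoved, with its edge still at row ~195, and no gripper shows in the crop. I'll check where the TCP projects and look at the full frame.

```bash
python3 -c "
from h import *
o=manip.observe();print(o['tcp_pos'],o['joint_pos'])
s=cam('side');t=cam('top')
print(proj(s,o['tcp_pos']),proj(t,o['tcp_pos']))
print(np.abs(s['color'].astype(int)-cv2.imread('pics/side0.png')[:,:,::-1]).mean(), np.abs(t['color'].astype(int)-cv2.imread('pics/top0.png')[:,:,::-1]).mean())
cv2.imwrite('pics/f1.png',np.hstack([cv2.resize(c['color'][:,:,::-1],(400,300),interpolation=cv2.INTER_AREA) for c in(s,t)]))"
```

```text
[584.1882542   89.6333796  307.39475644] [ 8.07790876e-02  2.71265895e-01  1.31243297e+00  5.61881190e-06
  1.55502165e+00 -2.68775803e-01]
[301.24297496 148.29443534] [283.24237508 193.35910886]
27.563590494791665 20.20130642361111
```

View pics/f1.png

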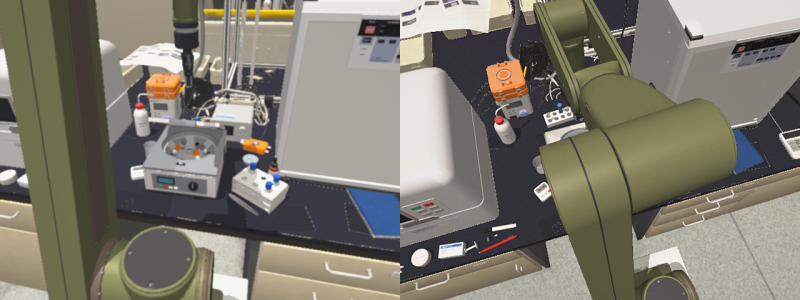

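The fingers passed just over the lip without touching it, because the path climbed too early. I'll go back, come in lower, and climb later.

```bash
python3 -m handwheel '[[0.0287,-0.0805,0,0],[0.0287,-0.0805,0,0],[0.0287,-0.0805,0,0],[0,0,0.085,0],[0,0,0.085,0]]'
python3 -m handwheel '[[0,0,0,0],[-0.0126,0.0353,0,0],[-0.0126,0.0353,0,0],[-0.0056,0.0157,0,0],[0,0,0,0]]'
python3 -m handwheel '[[-0.0076,0.0211,-0.025,0],[-0.0076,0.0211,-0.025,0],[-0.0076,0.0211,-0.025,0],[0,0,0,0]]'
```

```text
clock: 3.95
tcp_pos: [424.5, 88.0, 204.4]
tcp_rot: [0.001, 0.573, 0.819, 0.001]
force: [0.4, 0.5, -0.2]
width: -0.0
gripper_force: 0.0
clock: 4.58
tcp_pos: [466.3, 88.2, 204.9]
tcp_rot: [-0.012, 0.574, 0.819, -0.009]
force: [-29.5, 0.2, 17.6]
width: -0.2
gripper_force: 17.5
clock: 5.08
tcp_pos: [504.9, 88.6, 254.7]
tcp_rot: [-0.012, 0.573, 0.819, -0.008]
force: [-43.9, -0.1, 41.5]
width: 0.3
gripper_force: 27.9
```

```bash
python3 -c "
from h import *;crop(cam('side'),(230,110,380,260),4,'pics/l2.png');o=manip.observe();print(o['tcp_pos'],o['force'],o['width'])"
```

```text
[504.95937043  88.58226693 254.73254247] [-42.53529482  -0.19139351  40.51478204] -0.23669576620545937
```

View pics/l2.png

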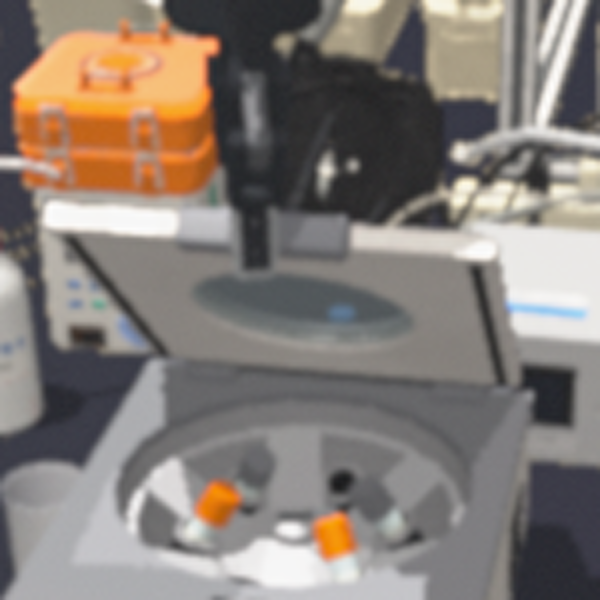

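The lid is now opening: its lip is at about (295,166) and the fingertip is below the lip. The force comes mostly from friction, since I rose too slowly. I'll follow the arc more steeply.

```bash
python3 -m handwheel '[[0,0,-0.02,0],[-0.0078,0.022,-0.0267,0],[-0.0084,0.0236,-0.0167,0],[-0.0084,0.0236,-0.0167,0],[0,0,0,0]]'
python3 -m handwheel '[[-0.009,0.0251,-0.0142,0],[-0.009,0.0251,-0.0142,0],[-0.0098,0.0275,-0.0083,0],[-0.0098,0.0275,-0.0083,0],[0,0,0,0]]'
```

```text
clock: 5.75
tcp_pos: [566.3, 88.8, 302.1]
tcp_rot: [0.001, 0.574, 0.819, 0.001]
force: [-3.3, -0.7, 7.2]
width: 0.0
gripper_force: 4.1
clock: 6.38
tcp_pos: [634.0, 88.9, 327.0]
tcp_rot: [0.001, 0.574, 0.819, 0.001]
force: [-0.8, -0.0, -1.1]
width: 0.2
gripper_force: 0.0
```

```bash
python3 -m handwheel '[[-0.0092,0.0259,-0.002,0],[-0.0092,0.0259,-0.002,0],[-0.0092,0.0259,0,0],[-0.0092,0.0259,0,0],[0,0,0,0]]'
python3 -c "
from h import *;crop(cam('side'),(230,80,380,260),3.3,'pics/l3.png');o=manip.observe();print(o['tcp_pos'],o['force'],o['width'])"
```

```text
clock: 7.0
tcp_pos: [700.0, 89.3, 328.9]
tcp_rot: [0.001, 0.574, 0.819, 0.001]
force: [-0.0, 0.6, 0.9]
width: -0.1
gripper_force: 0.4
[699.64426007  89.17665356 328.79279946] [0.1044468  1.24313912 0.64038339] -0.18131257980009932
```

View pics/l3.png

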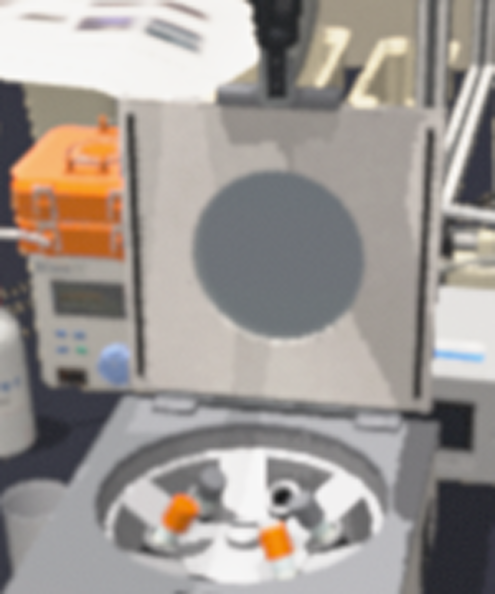

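The lid stands upright. I'll retreat to clear the view and measure again.

```bash
python3 -m handwheel '[[0.0308,-0.0864,0,0],[0.0308,-0.0864,0,0],[0.0308,-0.0864,0,0],[0.0308,-0.0864,0,0],[0.0308,-0.0864,0,0]]' 36
python3 -m handwheel '[[0.09,-0.003,0,0],[0.09,-0.003,0,0],[0.09,-0.003,0,0],[0.09,-0.003,0,0],[0.09,-0.003,0,0]]'
python3 - <<'E'
from h import *
s,t=cam("side"),cam("top")
O={}
for c,b in((s,(250,220,340,265)),(t,(230,240,340,290))):
    O[c["n"]]=blobs(c,"orange",b,10); print(c["n"],O[c["n"]],blobs(c,"blue",(360,220,470,310)))
for (a,_),(b,_) in zip(sorted(O["side"],key=lambda v:v[0][0]),sorted(O["top"],key=lambda v:v[0][0])):
    print(tri(s,a,t,b),onz(s,a,99),onz(t,b,99))
a=cv2.resize(s["color"][175:325,220:370,::-1],None,fx=2.66,fy=2.66); b=cv2.resize(t["color"][185:335,220:370,::-1],None,fx=2.66,fy=2.66)
cv2.imwrite("pics/z2.png",np.hstack([a,b]))
E
```

```text
clock: 7.68
tcp_pos: [421.3, 87.3, 327.9]
tcp_rot: [0.0, 0.574, 0.819, 0.0]
force: [0.0, 0.3, 1.3]
width: 35.9
gripper_force: 0.0
clock: 8.3
tcp_pos: [322.1, 339.0, 328.3]
tcp_rot: [0.0, 0.574, 0.819, 0.001]
force: [0.8, 0.6, 0.5]
width: 36.0
gripper_force: 0.0
side [(array([284.3, 235.3]), [280, 230, 10, 11, 69]), (array([313.1, 243.9]), [309, 240, 9, 9, 61])] [(array([405. , 265.5]), [401, 261, 10, 11, 86]), (array([442.5, 284.3]), [438, 279, 10, 12, 95]), (array([429.5, 296. ]), [426, 291, 9, 12, 86])]
top [(array([274.3, 253.9]), [269, 249, 11, 11, 78]), (array([306. , 253.8]), [301, 249, 11, 11, 77])] [(array([389.7, 245. ]), [386, 240, 8, 11, 68]), (array([426. , 254.7]), [422, 250, 9, 10, 66]), (array([422.6, 271. ]), [419, 267, 9, 9, 63])]
(array([558.8028175 , 132.97707549,  98.9027348 ]), np.float64(1.2080667433211005)) [559.16890738 132.49284057  99.        ] [558.39658883 133.50047022  99.        ]
(array([536.93304646,  58.77001735,  98.79179779]), np.float64(0.4199285599775657)) [536.81471703  58.54103652  99.        ] [536.71358608  58.98071744  99.        ]
```

View pics/z2.png

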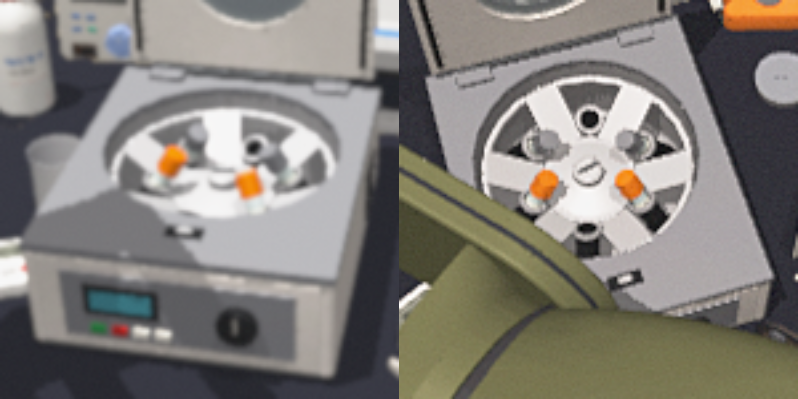

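A is at (558.8,133.0,98.9) and B at (536.9,58.8,98.8), both at a radius of ≈44.7 about the axis (569,89.6), 103.5° and 223.6° round. Those match the given geometry. Next I'll go above A.

```bash
python3 -m handwheel '[[0,0,0,0.036],[-0.071,0.0507,0,0],[-0.071,0.0507,0,0],[-0.071,0.0507,0,0]]' 30 20
python3 -m handwheel '[[-0.071,0.0507,0,0],[-0.071,0.0507,0,0],[-0.071,0.0507,0,0],[0,0,0.099,0],[0,0,0.099,0]]'
python3 -m handwheel '[[0,0,0.08,0],[0,0,0,0]]'
python3 -c "
from h import *;o=manip.observe();d=np.array([558.8,133,82])-o['tcp_pos'];print(d,w2t(*d),o['tcp_rot'])"
```

```text
clock: 8.9
tcp_pos: [442.4, 233.2, 328.2]
tcp_rot: [0.0, 0.619, 0.785, 0.0]
force: [1.2, 0.9, -0.5]
width: 30.1
gripper_force: 0.0
clock: 9.52
tcp_pos: [561.3, 130.3, 208.7]
tcp_rot: [0.001, 0.62, 0.784, 0.001]
force: [1.0, 0.1, -0.6]
width: 29.8
gripper_force: 0.0
clock: 9.78
tcp_pos: [556.3, 130.5, 157.6]
tcp_rot: [-0.003, 0.62, 0.785, -0.004]
force: [-0.6, -0.8, 0.1]
width: 30.2
gripper_force: 0.0
[  2.45730789   2.47090004 -75.5701572 ] [0.003  0.0061 0.1259] [-0.00307987  0.61960136  0.784902   -0.00367636]
```

```bash
python3 -m handwheel '[[0,0.003,0.04,0],[0,0,0,0],[0,0,0,0]]'
python3 -c "
from h import *
for i in range(3):
    o=manip.observe();d=np.array([558.8,133,82])-o['tcp_pos'];print(d,w2t(*d),o['tcp_rot']);cam('side')"
```

```text
clock: 10.15
tcp_pos: [563.7, 132.6, 139.4]
tcp_rot: [0.001, 0.619, 0.785, 0.001]
force: [0.2, -0.1, -0.5]
width: 29.9
gripper_force: 0.0
[ -4.8769959    0.4281255  -57.39706534] [ 0.0026 -0.0081  0.0956] [0.00125127 0.61936725 0.7850994  0.00125497]
[ -4.93585944   0.36249476 -57.32898147] [ 0.0025 -0.0082  0.0955] [0.00131961 0.6193482  0.78511419 0.0013314 ]
[ -4.81625094   0.33719343 -57.12760357] [ 0.0024 -0.008   0.0952] [0.00122837 0.61935098 0.78511223 0.00128002]
```

```bash
python3 -m handwheel '[[0.0025,-0.0081,0.025,0],[0,0,0.035,0],[0,0,0.0355,0],[0,0,0,0],[0,0,0,0]]'
python3 -c "
from h import *
o=manip.observe();print(o['tcp_pos'],o['force']);s=cam('side');print(blobs(s,'orange',(250,220,340,265),10));crop(s,(230,170,360,280),4.6,'pics/g1.png')"
```

```text
clock: 10.92
tcp_pos: [558.1, 133.0, 80.7]
tcp_rot: [0.001, 0.619, 0.785, 0.001]
force: [-0.1, -0.3, -0.8]
width: 29.9
gripper_force: 0.0
[558.1178692  133.03048574  80.71581427] [-0.1024059  -0.3017963  -0.81153398]
[(array([313.2, 243.7]), [309, 239, 9, 10, 67])]
```

View pics/g1.png

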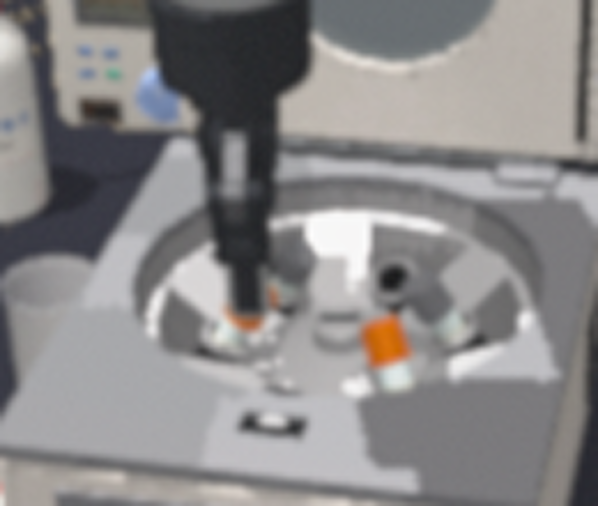

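The fingers straddle A's cap at around crop (245,310). Close, then draw a little along the 30° lean.

```bash
python3 -m handwheel '[[0,0,0,0],[0,0,0,0],[0,0,0,0],[0,0,0,0]]' 0 30
python3 -m handwheel '[[-0.0034,0,-0.0058,0],[-0.0042,0,-0.0072,0],[-0.0042,0,-0.0072,0],[0,0,0,0]]'
```

```text
clock: 11.48
tcp_pos: [558.7, 133.0, 80.9]
tcp_rot: [0.001, 0.619, 0.785, 0.001]
force: [1.6, 0.1, 5.1]
width: 17.0
gripper_force: 29.6
clock: 11.98
tcp_pos: [558.7, 125.3, 92.1]
tcp_rot: [0.0, 0.619, 0.785, -0.001]
force: [-1.2, -0.3, 0.6]
width: 16.9
gripper_force: 29.8
```

```bash
python3 -m handwheel '[[-0.0078,0,-0.0132,0],[-0.0078,0,-0.0132,0],[-0.0078,0,-0.0132,0],[-0.0078,0,-0.0132,0],[0,0,0,0]]'
python3 -m handwheel '[[-0.0078,0,-0.0132,0],[-0.0078,0,-0.0132,0],[0,0,-0.02,0],[0,0,-0.03,0],[0,0,0,0]]'
python3 -c "
from h import *
o=manip.observe();print(o['tcp_pos'],o['joint_pos']);s=cam('side');t=cam('top');print(blobs(s,'orange',(250,150,340,265),10));crop(s,(230,150,360,260),4.6,'pics/g2.png')"
```

```text
clock: 12.6
tcp_pos: [564.4, 107.2, 124.7]
tcp_rot: [0.001, 0.62, 0.785, 0.001]
force: [-0.7, -1.1, 0.2]
width: 16.8
gripper_force: 30.0
clock: 13.22
tcp_pos: [567.0, 98.9, 171.3]
tcp_rot: [0.001, 0.619, 0.785, 0.001]
force: [0.3, 0.8, -0.4]
width: 17.2
gripper_force: 30.2
[567.00333776  98.89242663 171.32422691] [ 9.92358882e-02  3.36474030e-01  1.56354854e+00  8.37711040e-05
  1.23739225e+00 -1.35744494e-01]
[(array([256.3, 153.2]), [250, 150, 14, 8, 96]), (array([296.7, 205. ]), [293, 203, 8, 5, 26]), (array([314. , 243.6]), [310, 239, 9, 10, 66])]
```

View pics/g2.png

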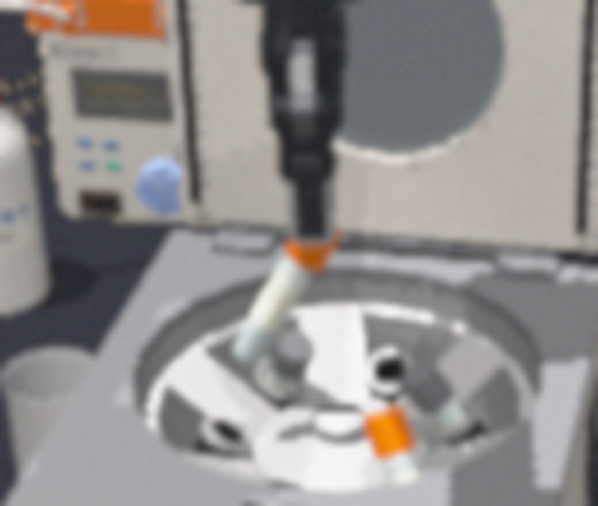

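A hangs in the fingers, leaning about 30° and clear of the rotor. Next I'll check the hole positions in the first pictures, with no new views.

Run:
```python
from h import *
B=np.array([[416.4,-199.8],[506.2,-148.8],[455.1,-224.8]]); M=np.array([[-23,-46],[23,46],[23,-46.]])
Bc,Mc=B.mean(0),M.mean(0); P=(B-Bc);Q=(M-Mc)
yaw=np.arctan2((Q[:,0]*P[:,1]-Q[:,1]*P[:,0]).sum(),(Q*P).sum()); R=np.array([[np.cos(yaw),-np.sin(yaw)],[np.sin(yaw),np.cos(yaw)]])
o=Bc-R@Mc; print("yaw",np.degrees(yaw),"o",o,(P-Q@R.T).round(1).tolist())
for n in("top","side"):
    c=manip.camera(n); im=cv2.imread(f"pics/{n}0.png",0)
    for k,p in dict(p1=(-23,0),p2=(-23,46),p4=(23,0)).items():
        X=np.r_[o+R@p,62]; u,v=proj(c,X); x0,y0=int(u)-11,int(v)-11
        w=im[y0:y0+23,x0:x0+23]; m=(w<150).astype(np.uint8)
        nn,_,st,ce=cv2.connectedComponentsWithStats(m)
        print(n,k,X.round(1),(u.round(1),v.round(1)),[(onz(c,ce[i]+[x0,y0],62)[:2].round(1),st[i].tolist()) for i in range(1,nn) if st[i,4]>15])
        if k=="p1": print(w[::2,::2])
```

```text
yaw -33.77294967588982 o [ 461.38428911 -174.12562102] [[-0.3, -0.2], [0.1, -0.1], [0.2, 0.3]]
top p1 [ 442.3 -161.3   62. ] (np.float64(402.0), np.float64(270.6)) [(array([ 423.3, -138.1]), [0, 19, 13, 4, 20])]
[[242 243 242 242 242 242 243 247 246 245 242 242]
 [242 242 242 242 243 242 242 243 242 242 242 242]
 [242 242 241 242 242 242 242 243 242 242 243 242]
 [244 242 243 242 242 244 245 243 243 242 242 242]
 [243 242 242 243 247 235 197 233 246 243 242 242]
 [243 242 242 244 212 124 132 124 229 243 242 242]
 [243 242 242 243 209 241 243 246 183 244 242 242]
 [242 242 242 243 246 156 132 183 239 243 242 242]
 [245 244 241 242 242 247 247 247 237 242 242 243]
 [215 242 246 246 244 243 242 242 242 242 242 242]
 [192 123 125 147 221 243 249 245 244 243 242 242]
 [239 244 204 196 127 129 116 152 237 246 248 244]]
top p2 [ 467.8 -123.1   62. ] (np.float64(383.9), np.float64(265.6)) [(array([449.3, -98.1]), [0, 19, 12, 4, 18])]
top p4 [ 480.5 -186.9   62. ] (np.float64(406.0), np.float64(254.8)) [(array([ 506.1, -208.5]), [6, 0, 17, 5, 45]), (array([ 484.8, -188.9]), [9, 9, 7, 4, 17])]
[... 357 characters left out ...]
0 163 225 243 244 244]
 [244 244 243 242 184 147 144 145 199 243 244 244]
 [240 244 244 244 241 222 207 218 240 244 244 244]
 [173 222 242 244 244 244 244 244 244 244 244 243]
 [146 154 180 228 243 244 244 244 244 244 244 243]
 [145 146 165 161 194 235 244 244 244 244 244 244]
 [148 145 151 144 149 163 203 239 244 244 244 244]]
side p2 [ 467.8 -123.1   62. ] (np.float64(390.5), np.float64(285.5)) [(array([498.5, -99.8]), [0, 0, 6, 5, 17]), (array([ 435.6, -107.1]), [0, 17, 10, 6, 25])]
side p4 [ 480.5 -186.9   62. ] (np.float64(421.5), np.float64(285.3)) [(array([ 517.4, -196.6]), [11, 0, 10, 4, 25]), (array([ 482.3, -186.3]), [8, 9, 8, 4, 24]), (array([ 457.1, -202. ]), [15, 16, 8, 7, 47])]
```

Run:
```python
from h import *
o=np.array([461.4,-174.1]);yaw=np.radians(-33.8);R=np.array([[np.cos(yaw),-np.sin(yaw)],[np.sin(yaw),np.cos(yaw)]])
for n in("top","side"):
    c=manip.camera(n); im=cv2.imread(f"pics/{n}0.png",0)
    for p in((-23,0),(-23,46),(23,0)):
        X=np.r_[o+R@p,62]; u,v=proj(c,X)
        yy,xx=np.mgrid[:480,:640]; k=(np.hypot(xx-u,yy-v)<6.5)&(im<225)
        hull=cv2.convexHull(np.stack([xx[k],yy[k]],1).astype(np.int32)); x,y,w,h=cv2.boundingRect(hull)
        print(n,p,k.sum(),(w,h),(onz(c,(x+(w-1)/2,y+(h-1)/2),62)-X)[:2].round(1))
```

```text
top (-23, 0) 42 (9, 8) [ 0.3 -0.2]
top (-23, 46) 43 (9, 7) [-1.   0.2]
top (23, 0) 40 (9, 7) [-0.5  0.1]
side (-23, 0) 53 (10, 7) [2.1 0. ]
side (-23, 46) 46 (10, 6) [-0.1  0. ]
side (23, 0) 50 (10, 6) [ 2.7 -0. ]
```

Place positions agree within about 1–2 mm. Next: carry A over place2.

```bash
python3 -m handwheel '[[0,0,-0.025,0],[0,0,-0.025,0],[-0.03,-0.0193,0,0],[-0.05,-0.0322,0,0],[-0.06,-0.0386,0,0]]'
python3 -m handwheel '[[-0.06,-0.0386,0,0],[-0.06,-0.0386,0,0],[-0.06,-0.0386,0,0],[-0.044,-0.0283,0,0],[-0.02,-0.0127,0,0]]'
python3 -m handwheel '[[0,0,0.04,0],[0,0,0.04,0],[0,0,0,0],[0,0,0,0]]'
python3 - <<'E'
from h import *
o=manip.observe();print(o['tcp_pos'],o['width'],o['gripper_force'])
d=np.array([476.7,-159.8,125])-o['tcp_pos'];print(d,w2t(*d))
s=cam('side');g=proj(s,o['tcp_pos']);print('tcp px',g)
im=s['color'].astype(int)
x0,y0=int(g[0]),int(g[1])
b=(x0-30,y0-25,x0+30,y0+12);print(blobs(s,'orange',b,8), blobs(s,'blue',(370,240,470,310)))
w=cv2.cvtColor(s['color'],cv2.COLOR_RGB2GRAY)[y0:y0+42:2,x0-34:x0+20:2]
for r in w: print(' '.join('%3d'%v for v in r))
E
```

```text
clock: 14.15
tcp_pos: [531.6, 2.8, 199.5]
tcp_rot: [0.0, 0.619, 0.785, -0.0]
force: [0.1, -0.1, -0.1]
width: 17.0
gripper_force: 30.2
clock: 14.78
tcp_pos: [473.6, -161.9, 199.5]
tcp_rot: [0.0, 0.62, 0.784, -0.0]
force: [0.4, 1.1, -0.1]
width: 16.8
gripper_force: 30.2
clock: 15.28
tcp_pos: [475.5, -159.9, 152.0]
tcp_rot: [0.0, 0.619, 0.785, 0.0]
force: [-0.2, 0.5, -0.7]
width: 16.8
gripper_force: 30.2
[ 475.49382619 -159.86744068  152.00504198] 16.79265113358247 30.151085257530212
[  1.20617381   0.06744068 -27.00504198] [-0.0003  0.0019  0.045 ]
tcp px [412.80065027 250.5236477 ]
[(array([400.7, 237.3]), [388, 225, 30, 27, 280]), (array([424.6, 235.1]), [422, 231, 6, 10, 39]), (array([421.8, 244.9]), [420, 243, 4, 4, 9])] [(array([405.3, 266.2]), [401, 261, 9, 11, 65]), (array([442.4, 284.5]), [438, 279, 10, 12, 95]), (array([429.6, 295.8]), [426, 290, 9, 13, 89])]
 56  57  56  57  54  86 180 206 208 207 206 206 213 225 222 215 167 109  94  76  57  55  57  55  57  56  57
 54  57  57  54  57 129 204 205 200 190 186 202 227 235 218 191 174 144  71  57  56  55  54  56  55  55  55
 56  
[... 1346 characters left out ...]
 221 243 246 246 247 245 221 193 191 186 162 124 136
220 238 240 241 241 241 240 240 240 238 234 234 233 233 229 226 228 227 227 210 193 192 191 192 191 187 176
239 240 241 245 241 219 217 227 212 189 161 160 160 160 167 188 191 190 191 188 170 160 163 173 188 192 191
240 242 245 246 219 149 155 164 149 151 157 157 156 155 161 200 222 222 223 197 104  89  95 114 159 190 191
240 245 246 246 231 164 154 154 165 222 231 231 231 230 236 245 246 246 246 246 175  98  76  78 155 191 192
222 245 246 246 246 243 225 226 235 239 240 240 240 240 243 246 246 246 246 246 247 245 236 197 182 179 176
152 194 238 246 246 246 246 246 246 245 245 245 245 245 245 246 246 246 246 246 246 246 243 199 144 100  95
```

```bash
python3 -m handwheel '[[-0.0003,0.0019,0.045,0],[0,0,0,0],[0,0,0,0]]'
python3 - <<'E'
from h import *
s=manip.camera('side')
print('pred sphere ctr @152',proj(s,[466.7,-123.2,106.4]),'tip',proj(s,[465.7,-119.3,99.5]),'mid',proj(s,[470,-138,135]))
o=manip.observe();print(o['tcp_pos'])
p=proj(s,[467.9,-123.1,79.4]);print('pred now',p)
x0,y0=int(p[0]),int(p[1])
print(x0-16,y0-24)
w=cv2.cvtColor(s['color'],cv2.COLOR_RGB2GRAY)[y0-24:y0+16,x0-16:x0+24:2]
for r in w[::2]: print(' '.join('%3d'%v for v in r))
E
```

```text
clock: 15.7
tcp_pos: [476.9, -160.0, 125.3]
tcp_rot: [0.001, 0.619, 0.785, 0.0]
force: [-0.6, -0.4, -0.2]
width: 16.6
gripper_force: 30.1
pred sphere ctr @152 [392.17235826 269.17567627] tip [389.96834797 271.90178592] mid [400.80031102 257.8007735 ]
[ 477.05052739 -160.0895958   125.49076328]
pred now [391.15309469 279.04187083]
375 255
 57  57  55  55  56  57  66 167 199 199 198 196 197 193 198 179 143 140 105  76
 56  56  55  56  56  55  56 114 180 198 198 199 199 199 200 201 150 134 108 103
 54  55  57  58  56  57  55  77 121 165 186 194 197 193 212 225 188 130  98  96
 51  53  52  54  55  56  56  57  88 109 125 143 151 192 227 219 197 145 100  87
 51  51  51  51  52  54  55  55  60  79  94 104 150 229 233 216 178 134  73  58
 51  50  50  50  51  51  52  53  54  54  81 165 226 232 222 196 162 109  58  56
 52  52  52  50  51  52  49  48  51  96 186 238 240 224 198 164 119  67  55  54
 51  52  52  50  51  50  49  56 126 220 238 241 235 211 169 125  75 126 130  77
 53  52  53  51  51  48  76 164 229 236 238 235 219 181 141  85  94 207 238 229
 52  51  52  51  53 106 193 236 238 234 230 220 186 158 153 138 138 159 221 247
 50  52  50  61 128 225 240 238 234 230 220 193 161 169 164 156 141 155 206 245
 51  49  76 180 233 239 240 235 231 222 198 179 210 208 185 174 180 223 245 245
 53 111 193 238 240 240 239 228 221 204 179 218 239 239 236 235 236 240 247 241
128 225 239 240 240 239 241 230 190 171 195 224 200 198 199 199 189 194 221 198
233 239 240 240 241 240 215 169 161 141 153 158 153 152 151 152 155 179 194 194
237 240 240 241 245 242 165 149 151 145 150 176 168 190 191 191 195 220 241 241
182 227 242 246 246 246 231 191 172 191 229 237 234 240 239 239 239 246 246 246
139 161 206 243 246 246 246 246 245 246 246 241 240 240 240 240 239 245 246 246
129 134 150 179 228 245 246 246 246 246 246 243 243 243 243 241 236 245 246 246
132 142 152 154 165 191 229 246 246 246 246 246 246 246 245 204 175 185 219 244
```

```bash
python3 -m handwheel '[[0,0,0.0125,0],[0,0,0.0125,0],[0,0,0.01,0],[0,0,0,0]]' - 25
```

```text
clock: 16.25
tcp_pos: [475.5, -159.4, 102.5]
tcp_rot: [-0.001, 0.619, 0.785, -0.0]
force: [-0.4, 0.4, -0.5]
width: 16.9
gripper_force: 29.6
```

```bash
python3 -m handwheel '[[0.0104,0,-0.0042,0],[0.0104,0,-0.0042,0],[0,0,0,0]]' - 20
python3 -m handwheel '[[0.0103,0,-0.0017,0],[0.0103,0,-0.0017,0],[0,0,0,0]]'
```

```text
clock: 16.62
tcp_pos: [473.5, -147.4, 108.9]
tcp_rot: [0.001, 0.619, 0.785, 0.0]
force: [0.3, -0.5, 0.2]
width: 17.1
gripper_force: 31.0
clock: 17.0
tcp_pos: [470.3, -135.1, 110.6]
tcp_rot: [0.0, 0.619, 0.785, 0.0]
force: [-0.2, -1.3, -0.5]
width: 16.8
gripper_force: 31.5
```

```bash
python3 -m handwheel '[[0.0107,0,0,0],[0.0107,0,0,0],[0,0,0,0]]'
python3 - <<'E'
from h import *
s=manip.camera('side');o=manip.observe();p=o['tcp_pos'];print(p,o['force'])
print([proj(s,p+[0,0,d]).round(1) for d in (0,-20,-40,-50)])
u,v=proj(s,p+[0,0,-25]).astype(int);print(u-24,v-20)
w=cv2.cvtColor(s['color'],cv2.COLOR_RGB2GRAY)[v-20:v+28:2,u-24:u+20:2]
for r in w: print(' '.join('%3d'%x for x in r))
E
```

```text
clock: 17.38
tcp_pos: [467.0, -122.5, 110.3]
tcp_rot: [-0.0, 0.619, 0.785, -0.0]
force: [0.5, -1.1, -0.2]
width: 17.1
gripper_force: 31.6
[ 467.06682942 -122.69652455  110.24434947] [ 0.91797878 -1.59288836 -1.06760271]
[array([392.1, 267.6]), array([391.3, 275.2]), array([390.6, 282.7]), array([390.2, 286.3])]
367 257
 40  41  53  56  56  58  57  58  58  56  57 105 102  47  40  41  93 177 203 203 203 203
 41  42  54  57  57  57  57  59  57  57  58 113  94  45  41  44  99 154 173 175 187 183
 42  47  58  58  55  57  56  57  57  55  59 111  92  54  55  57  99 103  90  91 103 107
 40  46  58  57  56  58  56  57  58  56  56  88 115 101 102 100 105  90  77  78  77  73
 36  47  54  59  57  59  57  57  58  56  57  78 112  98  99  97  97  74  65  68  67  64
 36  49  53  52  53  55  55  57  56  56  57  86 135 118 106 111 106  64  61  62  62  61
 37  49  52  53  52  53  53  53  53  52  54 117 178 167 147 155 136  62  60  62  63 102
 39  51  51  53  51  52  52  53  51  51  76 162 195 168 157 158 151 105  81  70 100 173
 40  52  53  53  53  52  53  52  54 109 191 209 194 165 161 223 203 158 154
[... 632 characters left out ...]
  53 111 149 142 166 198 233 240 241 241 238 239 246 247 247 237 226 234 198 194 195
 52  54 110 146 133 137 151 175 216 237 241 241 244 246 246 246 246 247 235 193 188 189
 52  53 113 147 135 144 155 157 163 182 219 241 246 246 246 246 246 247 241 166 157 154
 51  54 120 164 189 185 156 156 154 152 159 203 242 247 247 246 246 246 243 161 154 154
 52  57 130 177 231 232 187 159 152 153 156 159 171 216 243 247 247 247 235 176 162 158
 54  60 133 144 157 198 228 225 188 156 155 162 158 161 180 227 246 247 222 194 189 186
 54  62 143 142 143 152 173 216 233 209 169 164 159 155 156 163 192 213 189 194 195 196
 57  64 150 200 227 171 154 159 186 226 233 202 160 156 155 155 158 166 151 171 190 196
```

```bash
python3 -m handwheel '[[0.0067,0,0,0],[0,0,0,0],[-0.005,0,0,0],[0,0,0.015,0],[0,0,0,0]]'
python3 -m handwheel '[[0,0,0.01,0],[0,0,0.01,0],[0,0,0,0]]'
```

```text
clock: 18.05
tcp_pos: [466.7, -122.0, 100.5]
tcp_rot: [-0.001, 0.62, 0.785, -0.0]
force: [0.8, -0.7, -0.6]
width: 16.8
gripper_force: 31.5
clock: 18.42
tcp_pos: [466.8, -121.9, 88.8]
tcp_rot: [-0.001, 0.619, 0.785, -0.0]
force: [-0.4, -0.5, 0.5]
width: 17.0
gripper_force: 31.5
```

```bash
python3 -m handwheel '[[0,0,0.01,0],[0,0,0.01,0],[0,0,0.005,0],[0,0,0,0]]'
```

```text
clock: 18.92
tcp_pos: [466.9, -122.0, 74.0]
tcp_rot: [-0.0, 0.619, 0.785, -0.0]
force: [0.7, -0.9, -1.3]
width: 16.8
gripper_force: 31.4
```

```bash
python3 -m handwheel '[[0,0,0.005,0],[0,0,0,0]]'
python3 -m handwheel '[[0,0,0.005,0],[0,0,0,0]]'
```

```text
clock: 19.18
tcp_pos: [467.3, -122.3, 71.5]
tcp_rot: [0.0, 0.619, 0.785, -0.0]
force: [0.7, -1.0, 0.3]
width: 16.9
gripper_force: 31.7
clock: 19.42
tcp_pos: [469.4, -123.6, 70.6]
tcp_rot: [0.003, 0.619, 0.785, 0.0]
force: [-1.8, -2.4, 15.4]
width: 17.0
gripper_force: 33.4
```

Floor contact came at TCP 70.6, where I expected 72. Release, retreat and check.

```bash
python3 -m handwheel '[[0,0,-0.003,0],[0,0,0,0],[0,0,0,0],[0,0,0,0]]' 32
python3 -m handwheel '[[0,0,-0.05,0],[0,0,-0.1,0],[0,0,-0.1,0]]'
python3 -m handwheel '[[0.09,0,0,0],[0.1,0,0,0],[0.1,0.0,0,0],[0.1,0,0,0],[0.1,0,0,0]]'
python3 - <<'E'
from h import *
s,t=cam('side'),cam('top');print(manip.observe()['tcp_pos'])
for c in(s,t): print(blobs(c,'orange',(365,225,470,300) if c is s else (365,225,440,290),10),blobs(c,'blue',(360,220,470,310)),blobs(c,'orange',(250,220,340,275),10))
a=blobs(s,'orange',(365,250,470,300),20)
b=blobs(t,'orange',(365,235,440,290),20)
if a and b: print(tri(s,a[0][0],t,b[0][0]))
E
```

```text
clock: 19.92
tcp_pos: [466.8, -121.9, 69.9]
tcp_rot: [-0.0, 0.619, 0.785, -0.0]
force: [0.5, 0.3, -0.5]
width: 32.2
gripper_force: 0.0
clock: 20.3
tcp_pos: [466.5, -121.9, 221.1]
tcp_rot: [-0.001, 0.619, 0.785, -0.0]
force: [1.6, -0.8, -0.1]
width: 32.0
gripper_force: 0.0
clock: 20.92
tcp_pos: [398.0, 165.4, 220.2]
tcp_rot: [0.0, 0.62, 0.785, 0.0]
force: [1.2, 0.6, 0.4]
width: 32.1
gripper_force: 0.0
[396.65006325 168.99181385 220.10136917]
[(array([407.7, 237.2]), [388, 225, 41, 22, 378]), (array([408. , 231.2]), [401, 226, 16, 8, 22]), (array([437.3, 270.1]), [431, 267, 14, 6, 48]), (array([393.7, 276.6]), [390, 269, 10, 13, 65])] [(array([404.9, 265.5]), [401, 261, 10, 11, 85]), (array([442.5, 284.3]), [438, 279, 10, 12, 95]), (array([429.5, 296. ]), [426, 291, 9, 12, 86])] [(array([314. , 243.7]), [310, 239, 9, 10, 64])]
[(array([407.7, 230.3]), [402, 225, 13, 9, 36]), (array([387.9, 259.5]), [384, 256, 8, 9, 53])] [(array([389.7, 245. ]), [386, 240, 8, 11, 68]), (array([426. , 254.7]), [422, 250, 9, 10, 66])] [(array([306.4, 253.1]), [302, 248, 10, 11, 76])]
(array([ 482.98272117, -175.06647631,   85.92466812]), np.float64(84.62066989283225))
```

Run:
```python
from h import *
s,t=cam('side'),cam('top')
print(tri(s,(393.7,276.6),t,(387.9,259.5)))
print(tri(s,(314,243.7),t,(306.4,253.1)))
o=manip.observe();print(o['tcp_pos'],o['joint_pos'])
```

```text
(array([ 470.03418121, -129.49723173,   86.16095315]), np.float64(3.9077545158104936))
(array([538.82431577,  57.1774647 ,  98.2228964 ]), np.float64(0.5760295076618079))
[398.08091783 164.69693179 219.96860612] [ 2.94677800e-01  9.36153998e-02  1.76455449e+00 -5.76748562e-04
  1.28404280e+00  5.58933513e-02]
```

A stands in place2, with its cap height at 86. B is now at (538.8,57.2), 226.8° round. Turn the tool and go above B.

```bash
python3 -m handwheel '[[0,0,0,0.0525],[0,0,0,0.0525],[0,0,0,0.0525],[0,0,0,0.0525],[0,0,0,0.0525]]' 30 30
python3 -m handwheel '[[0,0,0,0.0525],[0.0075,0.0734,0,0],[0.0075,0.0734,0,0],[0.0075,0.0734,0,0],[0.0075,0.0734,0,0]]'
python3 -m handwheel '[[0,0,0.066,0],[0,0,0.066,0],[0,0,0,0],[0,0,0,0]]'
python3 -c "
from h import *;o=manip.observe();d=np.array([538.7,57.1,81])-o['tcp_pos'];print(d,w2t(*d),o['tcp_rot'],o['joint_pos'])
s,t=cam('side'),cam('top');print(blobs(s,'orange',(295,225,340,275),10),blobs(t,'orange',(290,230,330,275),10))"
```

```text
clock: 21.75
tcp_pos: [399.3, 161.7, 220.0]
tcp_rot: [0.0, 0.884, 0.467, -0.0]
force: [0.7, -0.2, -0.7]
width: 30.3
gripper_force: 0.0
clock: 22.38
tcp_pos: [540.5, 52.6, 219.9]
tcp_rot: [0.0, 0.919, 0.395, -0.0]
force: [-0.1, 0.9, 0.1]
width: 30.0
gripper_force: 0.0
clock: 22.88
tcp_pos: [540.3, 55.0, 142.0]
tcp_rot: [0.0, 0.918, 0.396, 0.0]
force: [0.2, 0.1, 0.3]
width: 30.1
gripper_force: 0.0
[ -1.6032818    2.13726944 -60.9608747 ] [ 0.0007 -0.0045  0.1016] [3.31246111e-04 9.18231540e-01 3.96043553e-01 4.83483572e-04] [ 2.37787162e-02  3.23561575e-01  1.66875289e+00 -2.77024071e-04
  1.14813362e+00  7.80280275e-01]
[(array([313.9, 243.7]), [310, 239, 9, 10, 63])] []
```

```bash
python3 -m handwheel '[[0.0007,-0.0045,0.025,0],[0,0,0.038,0],[0,0,0.0386,0],[0,0,0,0],[0,0,0,0]]'
python3 -c "
from h import *;o=manip.observe();d=np.array([538.7,57.1,81])-o['tcp_pos'];print(d,w2t(*d),o['force'])"
```

```text
clock: 23.6
tcp_pos: [538.1, 58.6, 80.6]
tcp_rot: [0.0, 0.918, 0.397, 0.0]
force: [0.3, 0.0, -0.2]
width: 29.9
gripper_force: 0.0
[ 0.55882105 -1.52037714  0.40557085] [-0.0012  0.0024 -0.0007] [ 0.25463738  0.04092955 -0.17071149]
```

```bash
python3 -m handwheel '[[-0.0012,0.0024,0,0],[0,0,0,0],[0,0,0,0],[0,0,0,0],[0,0,0,0]]' 0 30
python3 -m handwheel '[[0.0034,0,-0.0058,0],[0.0042,0,-0.0072,0],[0.0042,0,-0.0072,0],[0,0,0,0]]'
```

```text
clock: 24.22
tcp_pos: [539.5, 57.1, 80.8]
tcp_rot: [0.0, 0.918, 0.397, 0.001]
force: [0.9, 1.6, 5.3]
width: 17.1
gripper_force: 29.7
clock: 24.72
tcp_pos: [543.3, 62.2, 92.4]
tcp_rot: [-0.0, 0.918, 0.397, 0.0]
force: [0.8, 0.9, 0.7]
width: 17.0
gripper_force: 29.3
```

```bash
python3 -m handwheel '[[0.0078,0,-0.0132,0],[0.0078,0,-0.0132,0],[0.0078,0,-0.0132,0],[0.0078,0,-0.0132,0],[0.0078,0,-0.0132,0]]'
python3 -m handwheel '[[0.0078,0,-0.0132,0],[0,0,-0.03,0],[0,0,-0.035,0],[0,0,-0.035,0],[0,0,0,0]]'
python3 -c "
from h import *;s=cam('side');o=manip.observe();p=o['tcp_pos'];print(p,proj(s,p),blobs(s,'orange',(265,160,340,275),10))"
```

```text
clock: 25.35
tcp_pos: [559.7, 79.4, 132.5]
tcp_rot: [0.0, 0.918, 0.397, 0.0]
force: [-0.8, -0.3, -0.5]
width: 16.8
gripper_force: 29.8
clock: 25.98
tcp_pos: [564.0, 82.7, 201.7]
tcp_rot: [0.001, 0.918, 0.397, 0.002]
force: [0.8, 0.0, -0.2]
width: 16.9
gripper_force: 29.8
[562.94633419  82.60020519 200.3355735 ] [303.91084551 198.18820306] [(array([304.8, 190.8]), [301, 185, 8, 11, 54])]
```

```bash
python3 -m handwheel '[[0,0,0,-0.0552],[0,0,0,-0.0552],[0,0,0,-0.0552],[0,0,0,-0.0552],[0,0,0,-0.0552]]'
python3 -m handwheel '[[0,0,0,-0.0552],[0,0,0,-0.0552],[0,0,0,-0.0552],[0,0,0,-0.0552],[0,0,0,-0.0552]]'
python3 -m handwheel '[[0,-0.03,0,0],[0,-0.055,0,0],[0,-0.065,0,0],[0,-0.065,0,0],[0,-0.065,0,0]]'
python3 -m handwheel '[[0,-0.065,0,0],[0,-0.065,0,0],[0,-0.039,0,0],[0,0,0,0],[0,0,0,0]]'
python3 -c "
from h import *;o=manip.observe();d=np.array([411.7,-140.2,125])-o['tcp_pos'];print(d,w2t(*d),o['tcp_rot'],o['joint_pos'])"
```

```text
clock: 26.65
tcp_pos: [561.4, 82.4, 198.2]
tcp_rot: [-0.001, 0.664, 0.748, -0.001]
force: [-0.3, 0.8, -0.8]
width: 16.8
gripper_force: 29.8
clock: 27.28
tcp_pos: [561.5, 82.4, 198.2]
tcp_rot: [-0.001, 0.289, 0.957, -0.0]
force: [0.2, 0.4, -0.3]
width: 17.1
gripper_force: 29.8
clock: 27.9
tcp_pos: [466.4, -58.5, 199.0]
tcp_rot: [-0.001, 0.293, 0.956, -0.0]
force: [-0.6, -0.5, 0.2]
width: 17.1
gripper_force: 29.7
clock: 28.52
tcp_pos: [411.7, -141.0, 199.4]
tcp_rot: [-0.0, 0.293, 0.956, 0.0]
force: [0.8, 0.3, -0.6]
width: 17.3
gripper_force: 29.7
[-4.57947156e-02  7.97090404e-01 -7.44435862e+01] [0.0007 0.001  0.1241] [-2.29068611e-04  2.92515815e-01  9.56260630e-01  2.31841990e-04] [-4.27400131e-01  1.19096875e-01  1.79085045e+00  4.24192017e-04
  1.23215996e+00 -1.40462410e+00]
```

```bash
python3 -m handwheel '[[0.0007,0.001,0.04,0],[0,0,0.05,0],[0,0,0.034,0],[0,0,0,0]]'
python3 -m handwheel '[[0,0,0.0125,0],[0,0,0.0125,0],[0,0,0.01,0],[0,0,0,0],[0,0,0,0]]' - 25
```

```text
clock: 29.02
tcp_pos: [411.1, -139.0, 123.9]
tcp_rot: [-0.002, 0.291, 0.957, 0.0]
force: [0.6, -0.8, 0.5]
width: 16.9
gripper_force: 29.8
clock: 29.65
tcp_pos: [412.5, -140.7, 104.5]
tcp_rot: [0.0, 0.291, 0.957, -0.0]
force: [0.2, -1.0, 0.3]
width: 16.9
gripper_force: 28.6
```

```bash
python3 -m handwheel '[[-0.0104,0,-0.0025,0],[-0.0104,0,-0.0025,0],[-0.0103,0,-0.0017,0],[-0.0103,0,-0.0017,0],[0,0,0,0]]' - 20
python3 -m handwheel '[[-0.0107,0,0,0],[-0.0107,0,0,0],[-0.0067,0,0,0],[0,0,0,0],[0.005,0,0,0]]'
python3 - <<'E'
from h import *
s=cam('side');o=manip.observe();p=o['tcp_pos'];print(p,o['force'])
print([proj(s,p+[0,0,d]).round(1) for d in (0,-20,-40,-50)])
u,v=proj(s,p+[0,0,-25]).astype(int);print(u-24,v-20)
w=cv2.cvtColor(s['color'],cv2.COLOR_RGB2GRAY)[v-20:v+24:2,u-24:u+20:2]
for r in w: print(' '.join('%3d'%x for x in r))
E
```

```text
clock: 30.28
tcp_pos: [433.4, -154.7, 109.3]
tcp_rot: [0.0, 0.291, 0.957, -0.0]
force: [-1.2, -0.3, -1.1]
width: 17.1
gripper_force: 31.2
clock: 30.9
tcp_pos: [444.4, -162.0, 109.2]
tcp_rot: [0.0, 0.291, 0.957, 0.0]
force: [-1.6, 0.8, -0.5]
width: 16.6
gripper_force: 30.2
[ 443.57795679 -161.56326069  109.15644264] [-1.01642433 -0.0417718  -0.30143404]
[array([411. , 277.3]), array([410. , 285.1]), array([409. , 292.6]), array([408.5, 296.3])]
385 266
 56  56  58  55  61 129 222 201  72  89  98 113 137 155 127 103 100  47  37  40  51  55
 57  55  56  71 148 223 240 196  70  69 139 168 170 167 147 109  95  43  39  45  55  56
 54  56  92 136 176 186 209 196  93  68 136 175 178 174 143 111  90  48  48  55  56  55
 61 130 203 159 161 162 162 178 142 118 116 136 156 154 123 134 131  71  53  56  55  53
176 233 218 136 144 155 155 151 164 160 120 103 111 107 101 198 246 219 132  68  55  56
238 241 194 124 121 119 111 140 176 155 120 100 101  98  98 207 248 247 246 216 115  61
240 238 171 118 116 109 111 197 228 168 138 114 105 104 116 194 239 229 239 225 189 140
240 239 195 127 111 103 118 
[... 591 characters left out ...]
 187 236 246 246 246 246 244 241 230 157 147 150 147 142 151 153 155 155 145  86  65
169 166 169 210 241 246 246 246 246 244 192 148 146 146 155 166 158 181 163 140  70  57
168 173 158 153 175 217 245 246 246 246 245 228 216 224 243 244 238 235 172 157  67  58
168 158 153 149 154 161 184 229 245 246 246 246 246 246 246 246 247 232 163 151  79  57
227 205 164 151 153 154 155 162 190 236 246 246 246 246 246 246 246 203 158 151 135  97
196 231 223 192 167 153 153 154 161 165 206 241 246 246 246 246 234 192 167 146 159 159
154 166 201 233 226 184 156 152 158 153 157 173 214 244 247 246 209 191 189 159 152 165
184 155 156 173 214 234 226 184 154 152 153 154 159 181 227 224 191 192 193 185 165 163
```

```bash
python3 -m handwheel '[[0,0,0,0.055],[0,0,0,0.055],[0,0,0,0.055],[0,0,0,0]]'
python3 -m handwheel '[[0,0,0.0133,0],[0,0,0.01,0],[0,0,0.01,0],[0,0,0,0]]'
python3 -m handwheel '[[0,0,0.01,0],[0,0,0.01,0],[0,0,0,0]]'
```

```text
clock: 31.45
tcp_pos: [444.2, -161.9, 109.4]
tcp_rot: [0.0, 0.526, 0.85, 0.0]
force: [-0.8, 0.2, -0.2]
width: 17.0
gripper_force: 30.2
clock: 31.95
tcp_pos: [443.8, -161.9, 88.6]
tcp_rot: [-0.001, 0.527, 0.85, -0.0]
force: [-0.3, 0.8, 1.1]
width: 17.2
gripper_force: 30.0
clock: 32.33
tcp_pos: [443.9, -161.9, 76.7]
tcp_rot: [-0.001, 0.527, 0.85, -0.0]
force: [-0.8, -0.5, -0.9]
width: 16.8
gripper_force: 30.0
```

```bash
python3 -m handwheel '[[0,0,0.006,0],[0,0,0.004,0],[0,0,0,0]]'
python3 -m handwheel '[[0,0,0.003,0],[0,0,0,0]]'
```

```text
clock: 32.7
tcp_pos: [444.4, -162.2, 71.2]
tcp_rot: [0.0, 0.527, 0.85, -0.0]
force: [-0.0, -0.2, -1.2]
width: 16.9
gripper_force: 29.9
clock: 32.95
tcp_pos: [445.0, -162.3, 70.5]
tcp_rot: [0.001, 0.527, 0.85, 0.0]
force: [-1.6, 1.9, 7.8]
width: 17.0
gripper_force: 31.1
```

```bash
python3 -m handwheel '[[0,0,-0.002,0],[0,0,0,0],[0,0,0,0],[0,0,0,0]]' 28
python3 -m handwheel '[[0,0,-0.05,0],[0,0,-0.1,0],[0,0,-0.1,0]]'
python3 -m handwheel '[[0.09,0.03,0,0],[0.09,0.03,0,0],[0.09,0.03,0,0],[0.09,0.03,0,0],[0.09,0.03,0,0]]'
python3 -m handwheel '[[0.09,0,0,0],[0.09,0,0,0],[0.09,0,0,0],[0,0,0,0]]'
python3 - <<'E'
from h import *
s,t=cam('side'),cam('top');print(manip.observe()['tcp_pos'])
S=blobs(s,'orange',(380,262,425,300),15);T=blobs(t,'orange',(370,245,420,290),15);print(S,T)
for (a,_),(b,_) in zip(sorted(S,key=lambda v:v[0][0]),sorted(T,key=lambda v:v[0][0])): print(tri(s,a,t,b))
print(blobs(s,'blue',(370,240,470,310)),blobs(t,'blue',(360,220,470,310)))
cv2.imwrite('pics/end.png',t['color'][:,:,::-1])
for c,n in((s,'side'),(t,'top')):
    r=cv2.imread(f'pics/{n}0.png')[:,:,::-1]; d=np.abs(c['color'].astype(int)-r).max(2)
    print(n,[(k,d[int(v)-8:int(v)+8,int(u)-8:int(u)+8].mean().round(1)) for k,(u,v) in dict(beaker=(223,262) if n=='top' else (240,240),timer=(230,306) if n=='top' else (220,276),petri=(364,214) if n=='top' else (400,256),bottle=(407,230) if n=='top' else (438,268),tweez=(392,296) if n=='top' else (390,328)).items()])
E
```

```text
clock: 33.45
tcp_pos: [444.3, -162.0, 70.6]
tcp_rot: [-0.0, 0.527, 0.85, -0.0]
force: [-0.9, 0.6, -0.3]
width: 27.9
gripper_force: 0.0
clock: 33.83
tcp_pos: [443.8, -161.8, 221.9]
tcp_rot: [-0.001, 0.527, 0.85, -0.0]
force: [0.5, -0.7, -1.0]
width: 27.9
gripper_force: 0.0
clock: 34.45
tcp_pos: [404.3, 121.4, 220.9]
tcp_rot: [0.0, 0.527, 0.85, 0.0]
force: [0.9, -0.1, -0.0]
width: 28.4
gripper_force: 0.0
clock: 34.95
tcp_pos: [330.7, 267.7, 220.6]
tcp_rot: [-0.001, 0.524, 0.852, 0.0]
force: [-0.1, -0.6, 1.2]
width: 28.3
gripper_force: 0.0
[332.28374033 265.03147411 220.57967409]
[(array([393.8, 276.5]), [390, 269, 10, 13, 69]), (array([407.2, 288. ]), [403, 284, 9, 9, 56])] [(array([387.1, 260.3]), [383, 256, 9, 10, 70]), (array([401.8, 268.2]), [398, 263, 9, 10, 36])]
(array([ 469.2638577 , -128.359611  ,   86.11491476]), np.float64(0.8756285551662252))
(array([ 440.43253327, -156.68231122,   83.25121434]), np.float64(0.1939457377445524))
[(array([405. , 265.5]), [401, 261, 10, 11, 86]), (array([442.5, 284.3]), [438, 279, 10, 12, 95]), (array([429.5, 296. ]), [426, 291, 9, 12, 86])] [(array([389.7, 244.9]), [386, 240, 8, 11, 69]), (array([426. , 254.7]), [422, 250, 9, 10, 65]), (array([422.6, 271. ]), [419, 267, 9, 9, 63])]
side [('beaker', np.float64(14.1)), ('timer', np.float64(8.9)), ('petri', np.float64(16.0)), ('bottle', np.float64(9.7)), ('tweez', np.float64(10.5))]
top [('beaker', np.float64(32.8)), ('timer', np.float64(143.2)), ('petri', np.float64(3.2)), ('bottle', np.float64(4.7)), ('tweez', np.float64(4.4))]
```

Run:
```python
from h import *
HUE["orange"]=((0,90,40),(25,255,255));HUE["blue"]=((100,90,40),(130,255,255))
s,t=cam('side'),cam('top')
S=blobs(s,'orange',(384,262,420,300),15);T=blobs(t,'orange',(375,248,412,290),15);print(S,T)
for (a,_),(b,_) in zip(sorted(S,key=lambda v:v[0][0]),sorted(T,key=lambda v:v[0][0])): print(tri(s,a,t,b))
print(blobs(s,'blue',(398,255,470,310)),blobs(t,'blue',(380,235,440,290)))
for n,X in(('A',(467.9,-123.1)),('B',(443,-161.3))):
    for c in(s,t): print(n,c['n'],'upright cap centre/top px',proj(c,[*X,90]),proj(c,[*X,98]))
for c,(x,y) in((t,(401,268)),(s,(407,288))):
    h=cv2.cvtColor(c['color'],cv2.COLOR_RGB2HSV)[y-9:y+10,x-9:x+10]
    for r in h: print(' '.join('%3d/%3d'%(p[0],p[2]) if p[1]>90 else '   .   ' for p in r))
```

```text
[(array([394.3, 275.4]), [390, 268, 11, 15, 118]), (array([406.9, 286.1]), [402, 280, 10, 14, 111])] [(array([387.3, 260.3]), [383, 255, 10, 11, 82]), (array([402. , 267.5]), [398, 263, 9, 10, 74])]
(array([ 467.95032006, -128.50025016,   89.73723685]), np.float64(0.5985838432985425))
(array([ 439.7953649 , -155.82211095,   88.75669978]), np.float64(0.31877777854685785))
[(array([405. , 265.3]), [400, 260, 11, 13, 109]), (array([442.5, 284.4]), [438, 278, 11, 14, 126]), (array([429.6, 296. ]), [425, 290, 11, 13, 109])] [(array([389.6, 245.1]), [386, 240, 8, 11, 74]), (array([425.9, 254.5]), [422, 250, 9, 10, 72]), (array([422.6, 270.9]), [418, 266, 10, 11, 75])]
A side upright cap centre/top px [391.54521082 275.06776427] [391.84454623 272.03399253]
A top upright cap centre/top px [385.33773889 260.75390469] [385.75055818 259.32444377]
B side upright cap centre/top px [409.85973716 284.90876673] [410.26169861 281.83048689]
B top upright cap centre/top px [403.66301342 265.60167597] [404.19310402 264.19457486]
 12/230    .       .       .       .       .       .       .       .       
[... 4997 characters left out ...]
   .       .     11/170    .       .       .       .       .       .       .       .       .   
   .       .       .       .       .       .       .       .       .       .       .       .       .       .       .       .       .       .       .   
   .       .       .       .       .       .       .       .       .       .       .       .       .       .       .       .       .       .       .   
   .       .       .       .       .       .       .       .       .       .       .       .       .       .       .       .       .       .       .   
   .       .       .       .       .       .       .       .       .       .       .       .       .       .       .       .       .       .       .
```

Both tubes are down, with cap heights of about 89–90, but both caps sit about 5–6 mm off, so the lean is close to the 0.15 limit. I'll straighten each by closing the fingers along its lean, centred on its place.

```bash
python3 -m handwheel '[[0,0,0,0.0558],[0,0,0,0.0558],[0,0,0,0.0558],[0,0,0,0.0558],[0,0,0,0.0558]]' 36 20
python3 -m handwheel '[[0,0,0,0.0558],[0,0,0,0.0558],[0,0,0,0.0558],[0,0,0,0.0558],[0,0,0,0.0558]]'
python3 -m handwheel '[[0.0048,0.0855,0,0],[0.0048,0.0855,0,0],[0.0048,0.0855,0,0],[0.0048,0.0855,0,0]]'
python3 -m handwheel '[[0.0048,0.0855,0,0],[0.0048,0.0855,0,0],[0.0048,0.0855,0,0],[0.0048,0.0855,0,0],[0,0,0.08,0]]'
python3 -m handwheel '[[0,0,0.06,0],[0,0,0,0],[0,0,0,0]]'
python3 -c "
from h import *;o=manip.observe();d=np.array([467.9,-123.1,76])-o['tcp_pos'];print(d,w2t(*d),o['tcp_rot'],o['joint_pos'])"
```

```text
clock: 35.78
tcp_pos: [333.6, 263.3, 220.7]
tcp_rot: [0.0, 0.84, 0.542, -0.0]
force: [0.9, 0.2, -0.2]
width: 35.9
gripper_force: 0.0
clock: 36.4
tcp_pos: [333.6, 263.3, 220.7]
tcp_rot: [0.0, 0.991, 0.134, -0.0]
force: [0.5, -0.6, 0.2]
width: 35.6
gripper_force: 0.0
clock: 36.9
tcp_pos: [400.8, 67.6, 220.9]
tcp_rot: [0.0, 0.991, 0.137, 0.0]
force: [0.3, 0.3, 0.6]
width: 36.0
gripper_force: 0.0
clock: 37.52
tcp_pos: [472.9, -130.5, 175.5]
tcp_rot: [0.003, 0.991, 0.135, 0.005]
force: [0.4, 0.5, -1.3]
width: 36.0
gripper_force: 0.0
clock: 37.9
tcp_pos: [468.4, -124.5, 137.8]
tcp_rot: [0.0, 0.99, 0.138, 0.001]
force: [-0.8, -0.8, 0.8]
width: 36.2
gripper_force: 0.0
[ -0.49083653   1.42727773 -61.76815278] [-0.0003 -0.0026  0.1029] [3.86825022e-04 9.90408399e-01 1.38168974e-01 6.22329044e-04] [-3.46948197e-01  2.52403717e-01  1.79248797e+00 -1.16237138e-04
  1.09523911e+00  9.46676363e-01]
```

```bash
python3 -m handwheel '[[-0.0003,-0.0026,0.03,0],[0,0,0.04,0],[0,0,0.033,0],[0,0,0,0],[0,0,0,0]]'
python3 -m handwheel '[[0,0,0,0],[0,0,0,0],[0,0,0,0],[0,0,0,0]]' 0 20
python3 -m handwheel '[[0,0,0,0],[0,0,0,0],[0,0,0,0]]' 36
python3 -m handwheel '[[0,0,-0.06,0],[0,0,-0.06,0],[-0.0575,0.0497,0,0],[0,0,0,0],[0,0,0,0]]'
python3 -c "
from h import *;o=manip.observe();d=np.array([443,-161.3,76])-o['tcp_pos'];print(d,w2t(*d))"
```

```text
clock: 38.52
tcp_pos: [468.7, -122.4, 76.6]
tcp_rot: [0.001, 0.99, 0.139, 0.001]
force: [0.6, 0.2, 0.3]
width: 35.9
gripper_force: 0.0
clock: 39.02
tcp_pos: [468.4, -122.3, 76.0]
tcp_rot: [0.001, 0.99, 0.139, 0.001]
force: [0.4, 0.6, 5.5]
width: -0.7
gripper_force: 2.9
clock: 39.4
tcp_pos: [466.8, -121.7, 74.8]
tcp_rot: [-0.0, 0.99, 0.139, -0.0]
force: [-0.3, 0.7, 0.7]
width: 36.0
gripper_force: 0.0
clock: 40.02
tcp_pos: [441.9, -159.7, 146.6]
tcp_rot: [-0.0, 0.99, 0.138, -0.0]
force: [-0.3, 0.4, -0.2]
width: 35.9
gripper_force: 0.0
[  1.07038031  -1.58474229 -70.57534349] [0.001  0.0031 0.1176]
```

Run:
```python
from h import *
HUE["orange"]=((0,90,40),(25,255,255))
s,t=cam('side'),cam('top')
S=blobs(s,'orange',(380,240,430,305),15);T=blobs(t,'orange',(370,240,420,290),15);print(S,T)
print(onz(s,(394.3,275.4),90))
```

```text
[(array([394.6, 240.4]), [390, 240, 9, 2, 15]), (array([415.5, 242.9]), [407, 240, 17, 8, 114]), (array([389.5, 275. ]), [384, 268, 11, 15, 126]), (array([407.1, 286.2]), [402, 280, 11, 14, 115])] []
[ 467.85097983 -128.76197706   90.        ]
```

The grip closed above A's cap and nudged it over to the other side. For B I'll go deeper, to TCP 70, the height that held before.

```bash
python3 -m handwheel '[[0.001,0.0031,0.04,0],[0,0,0.05,0],[0,0,0.038,0],[0,0,0,0],[0,0,0,0]]'
python3 -m handwheel '[[0,0,0,0],[0,0,0,0],[0,0,0,0],[0,0,0,0]]' 14 30
python3 -c "
from h import *
HUE['orange']=((0,90,40),(25,255,255))
s=cam('side');print(blobs(s,'orange',(380,250,430,305),15),manip.observe()['width'])"
```

```text
clock: 40.75
tcp_pos: [444.0, -161.4, 70.5]
tcp_rot: [0.0, 0.99, 0.139, 0.0]
force: [0.4, -0.4, 0.3]
width: 36.0
gripper_force: 0.0
clock: 41.25
tcp_pos: [444.0, -162.0, 70.9]
tcp_rot: [0.0, 0.99, 0.139, 0.001]
force: [0.5, 0.1, 6.2]
width: 17.5
gripper_force: 29.7
[(array([389.6, 274.9]), [384, 268, 11, 15, 128]), (array([411.1, 286. ]), [406, 280, 11, 13, 117])] 17.517605609899473
```

```bash
python3 -m handwheel '[[0.004,-0.003,0,0],[0,0,0,0],[0,0,0,0]]'
python3 -m handwheel '[[0,0,0,0],[0,0,0,0],[0,0,0,0]]' 34
python3 -m handwheel '[[0,0,-0.06,0],[0,0,-0.06,0],[0.0575,-0.0497,0,0],[0,0,0,0],[0,0,0,0]]'
python3 -c "
from h import *
HUE['orange']=((0,90,40),(25,255,255))
s=cam('side');print(blobs(s,'orange',(380,250,430,305),15))
o=manip.observe();d=np.array([467.9,-123.1,70.5])-o['tcp_pos'];print(d,w2t(*d))"
```

```text
clock: 41.68
tcp_pos: [446.0, -159.9, 70.8]
tcp_rot: [0.001, 0.99, 0.139, 0.001]
force: [0.9, -0.5, 6.6]
width: 17.8
gripper_force: 29.7
clock: 42.05
tcp_pos: [444.7, -159.1, 69.8]
tcp_rot: [-0.0, 0.99, 0.139, -0.0]
force: [-0.3, 1.1, 0.1]
width: 33.5
gripper_force: 0.0
clock: 42.68
tcp_pos: [469.4, -120.9, 141.7]
tcp_rot: [-0.0, 0.99, 0.14, -0.001]
force: [0.3, 0.1, -0.4]
width: 34.1
gripper_force: 0.0
[(array([389.7, 275.4]), [385, 268, 11, 15, 124]), (array([407.9, 284.9]), [403, 278, 11, 15, 126])]
[ -1.29307829  -1.91105703 -71.06489759] [-0.0028  0.0025  0.1184]
```

Both caps now sit within about 3.5 mm of upright, so the leans are well inside 0.15 rad. Retreat and hand in.

```bash
python3 -m handwheel '[[0,0,-0.08,0],[0,0,-0.08,0],[-0.06,0,0,0],[0,0,0,0],[0,0,0,0]]'
python3 - <<'E'
from h import *
HUE["orange"]=((0,90,40),(25,255,255))
s=cam('side');print(blobs(s,'orange',(380,250,430,305),15),blobs(s,'blue',(398,255,470,310)))
r=cv2.imread('pics/side0.png')[:,:,::-1];d=np.abs(s['color'].astype(int)-r).max(2);print(d[320:340,370:410].mean(),d[230:260,225:240].mean())
print(manip.hand_in())
E
```

```text
clock: 43.35
tcp_pos: [435.2, -131.4, 237.7]
tcp_rot: [-0.0, 0.99, 0.138, -0.0]
force: [1.1, -0.1, 0.3]
width: 34.0
gripper_force: 0.0
[(array([389.5, 275. ]), [384, 268, 11, 15, 126]), (array([407.6, 285.3]), [403, 279, 10, 14, 121])] [(array([404.9, 265.5]), [401, 261, 9, 11, 81]), (array([442.4, 284.7]), [438, 279, 10, 12, 95]), (array([429.8, 295.7]), [426, 290, 9, 13, 92])]
9.92875 10.897777777777778
the job is handed in; nothing more can be done
None
```

The job is handed in at 43.4 s with no verdict returned: the lid is open, and sample_a and sample_b stand on the rack floor in place2 and place1. The balance tubes were not re-measured at the end.

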